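# Let a crate down to the roller stand on a ratchet hoist

### The arm

A 7-joint arm with a two-finger parallel gripper is mounted at the origin on the work surface. World frame = base frame: x ahead of the robot, y to its left, z up, the work surface at z = 0. Lengths are in m, angles in degrees, forces in N, time in s.
With the tool pointing down it reaches from about 0.425 to 0.875 m from the base axis. Payload 4.7 kg.
Tool frame: the origin (TCP) lies at the very end of the fingers, on their centre line; the grasp point (between the pads) lies 19 mm behind it; z points along the fingers, y is the direction in which the jaws open and shut (so a half turn about z gives the same grasp; the last joint's range is limited). The gripper opens to 87 mm and grips with 3 to 60 N. Pads are 19 mm wide; open, the fingers measure 117 mm over their backs; the gripper's body (75 mm by 190 mm) begins 51 mm behind the grasp point.
Start: joints at [77.527, 18.392, -4.016, 83.108, 1.295, 78.541, -3.26], TCP at [0.149, -0.633, 0.223] pointing down, gripper open.
Joint ranges: [-163.93, 163.93], [-17.29, 119.83], [-79.2, 71.16], [3.27, 140.29], [-89.18, 269.18], [5.43, 117.66], [-154.24, 154.24]. Speed limits (degrees/s): [147.25, 147.25, 180, 180, 180, 180, 180].

### API

Orientations are given as [roll, pitch, yaw] about the fixed x, y, z axes, in that order (R = Rz(yaw) Ry(pitch) Rx(roll)).
In Python, from cell import monitor, read_camera, camera_info, env, look_for gives the robot as it stands.
- The arm moves only by the tool servo_tool, never from a script. Its argument "commands" is one flat list of numbers, 6 for each row, row after row: the shift along the tool's x, y, z in mm, then the turn, a rotation vector about the tool's x, y, z in degrees. A call has 1 to 10 rows; each row shifts and turns the commanded pose from where the row before left it, along the tool's axes as they then stand; what a row does not reach is not made up. A row lasts 1/10 s, in which the tool goes at most 50 mm and 8.59 degrees, less where a joint would pass 70% of its speed; a pose out of reach is approached as far as the arm can. A call is refused whole if a number of a shift passes 50 or a number of a turn 8.59, either way. A call with a gripper value outside its range is refused whole. "jaw" is the finger opening in mm, from 0 to 87, set as the call begins (left out, the last holds). The fingers move at their own pace and stop on an object; "newtons" is the grip in N (left out, the last holds). Time passes only in rows, so rows that do not move let the fingers close. It gives the time, the measured TCP pose, the force and the opening at its end, in the units of the state.
- monitor.get_obs(): the state, without advancing time (a new reading comes with each control period).
- read_camera(name): name is "side" or "top" or "wrist"; returns (picture, depth): 420x560x3 uint8, red, green, blue; 420x560 float32, m along the optical axis (not along the pixel's ray), 0 where there is no reading.
- camera_info(name): a dict with "camera_matrix" (3x3 intrinsics, pixels), "R" (3x3) and "t" (3): a world point X has camera coordinates R X + t; the wrist camera has in their place "T_tool_cam" (4x4, takes a point from camera to tool coordinates, whose origin is the TCP and whose axes are the flange's). Camera axes: x right, y down, z forward; pixel columns grow to the right and rows downward; lengths in m; the calibration is good to about 2 mm. A picture is of the moment at which its call begins: read the wrist's pose just before it. camera_info takes no time and is no camera call.
- env.sign_off(): hands the job in, once; it reports no verdict.
Trained networks look in the newest picture that a camera, given by its name, has taken for a name from the list of things; names that differ only in an ending like _2 or _b are one class to them, and where a whole thing is asked for, a point or a joint stands for the part that bears it (a point fixed in the world has none). Each returns a list of dicts, best first, with "conf" (0 to 1); they miss things now and then, are a little off and sometimes report something else, mostly with a low value. They report only what shows in the picture. A call takes as long as a camera call.
- look_for(camera, label): "box" ([left, top, width, height] in pixels, round what is visible of it).
The state is a dict: "time_s": time; "qpos": joint angles; "joint_velocities": joint speeds; "effort": joint torques, N m; "tool_pos": TCP position; "tool_rot": TCP orientation; "force": force on the tool from outside, world axes, zero at the start; "wrist_torque": the same for the moment, N m; "grip_width": finger opening in m.
Only numpy, scipy, OpenCV 4.12 (cv2) and the standard library are available. Lean on these libraries where they do the work, as an engineer would, in place of code of your own. Each camera call takes 0.05 s, during which the arm holds its last target.

### The job

Let the crate of empties on the bench hoist down to the roller stand beside it: press the hoist's release lever gently, only as hard as it needs, so that the pawl lifts clear of the ratchet wheel and the load winds the drum back by itself. Let go of the lever in time for the pawl to drop fully home in the wheel and hold the deck level with the tops of the rollers, not below them and at most 20 mm above. Keep off the deck, the drum and its wheel, and leave everything else on the bench where it is.

Things in the scene. Friction and masses are not known exactly. Their poses are not given: they have to be found in the camera images.
- hoist: Grey steel bench hoist, bolted down. Origin: under the drum shaft on the bench; x away from the lever, y along the shaft (130 mm up) towards the ratchet wheel, z up. Order along y: deck with crate (-345 to -125), mast 350 high (-95), brake drum, side plate (+35), ratchet wheel (+62; 16 teeth, 120 dia., 11 deep). Wheel top at z 190.
- lever_pad (a point): Middle of the top face of the release lever's pad (46 x 34 mm, 6 thick), the lever's free end; at rest about (-170, +62, +230) mm in the hoist's frame, nothing above it. Press it down from above. Lever pin 135 mm from it (+x side of the pad, at z 222). Adjusting screw head 50 mm from it towards the pin stands 20 mm proud.
- lever: Steel release lever, sprung up (1.5 to 2 N at the pad); origin at its pin's height on the hoist's mid-plane. Its adjusting screw meets the pawl's tail after 2 to 18 mm of pad travel (set differently each time, not measured). Then 6 to 11 N over 7.5 mm more lift the pawl clear; 1 mm on, the tail meets a rubber buffer (about 6 N per mm at the pad). Over 18 N is too hard: it bends.
- pawl: Dark steel pawl pivoted at (-75, +62, 189) mm in the hoist's frame; origin on the hoist's mid-plane at that pin. Tail towards the robot under the screw, nose on top of the wheel. Sprung down; load jams the nose against a tooth, so it leaves the tooth stiffly. Do not press over 18 N on it either.
- pawl_nose (a point): Lower corner of the pawl's nose. Height in the hoist's frame: 181 to 182 mm when home in a tooth gap, above 190 mm when clear of the teeth. A pawl let go above a tooth rides on it until the wheel has turned on to the next gap, then snaps home.
- drum (a joint): Angle of the drum, ratchet wheel and pinion on their shaft (rad); grows as the drum turns back and the load comes down, 25 mm of deck per rad. One tooth is 0.393 rad or 9.8 mm. With the pawl clear, the drag brake in the drum lets it run at 0.3 to 0.5 rad/s (7 to 13 mm/s); it starts and stops at once.
- deck_edge (a point): Corner, on its top face, of the square steel deck (220 x 220 mm, 8 thick, under the slatted crate): the corner nearest the robot on the side facing the roller stand. The deck only moves up and down; this point starts 200 mm above the bench.
- roller_top (a point): Top of the roller nearest the deck, at its end towards the robot. The roller stand (four steel rollers 30 mm dia., 204 long, in a grey frame 220 x 160 mm) stands beside the deck's outer edge, roller tops 115 to 149 mm above the bench. The deck must end 0 to 20 mm higher than this point.
- crank_mid (a point): Hoist's crank, taken off: flat steel arm 200 mm long with an upright wooden grip 100 high, lying on the bench to the left of the hoist. Bystander; the point is the arm's middle.
- wine_mid (a point): Empty green wine bottle, 75 mm dia., 290 high, standing between the robot and the deck. Bystander; the point is half-way up.
- oiler_mid (a point): Copper oil can, 66 mm dia., 125 high with its spout, standing on the bench left of the ratchet wheel. Bystander; the point is in its body.
- tin_mid (a point): Round steel grease tin, 75 mm dia., 52 high, on the bench near the lever. Bystander; the point is half-way up.
- spanner_grip (a point): Steel spanner 170 mm long lying on the bench near the lever. Bystander; the point is on its handle.
- tiles_mid (a point): Three terracotta tiles, 100 x 100 mm, 30 high together, lying on the bench between the robot and the deck. Bystander; the point is the middle.
- corks_mid (a point): Open cardboard tray of corks, 110 x 75 x 40 mm, on the bench between the robot and the mast. Bystander; the point is half-way up.

How it is judged:
By the outcome, as a careful person would: the job done as asked, in the order asked, and still so for the second after the job is handed in, with the robot touching nothing.
It also fails if it takes over 64 s, if anything falls off the work surface, if the arm or the gripper's body presses on something with over 40 N, if the wrist force passes 120 N, or if a joint passes its speed limit or range.

## Working session

There is one attempt and no reset: what is moved stays moved. The work goes in short steps, Python scripts to look and compute and a tool call to move; the robot and the scene stay as the last step left them, time stands still between calls to the robot, and variables do not carry over. Pictures are saved under pics/ and viewed, and the job is handed in when it is done.

Besides the shell and the picture viewer there is one more tool, called after "Emit:" as a command line: name --argument value ..., lists and objects as JSON in quotes. servo_tool: Moves the arm, as the interface text tells. Its arguments: {"type":"object","properties":{"commands":{"type":"array","items":{"type":"number"}},"jaw":{"type":"number"},"newtons":{"type":"number"}},"required":["commands"]}

```bash
ls; mkdir -p pics; python3 - <<'E'
from cell import monitor, read_camera, camera_info, env, look_for
import cv2, numpy as np
np.set_printoptions(precision=4,suppress=True)
for c in ['side','top','wrist']:
    im,d=read_camera(c); cv2.imwrite(f'pics/{c}0.png',im[:,:,::-1]); np.save(f'pics/{c}0.npy',d)
    print(c,camera_info(c))
print(monitor.get_obs())
E
```

```text
pics
side {'camera_matrix': array([[455.1248,   0.    , 287.0554],
       [  0.    , 455.1248, 210.0131],
       [  0.    ,   0.    ,   1.    ]]), 'R': array([[-0.9994, -0.0335, -0.0023],
       [-0.0161,  0.5379, -0.8428],
       [ 0.0295, -0.8423, -0.5382]]), 't': array([0.5389, 0.1253, 1.3298])}
top {'camera_matrix': array([[458.5043,   0.    , 280.672 ],
       [  0.    , 458.5043, 209.4683],
       [  0.    ,   0.    ,   1.    ]]), 'R': array([[-0.0105, -0.9999,  0.0132],
       [-0.9907,  0.0086, -0.1356],
       [ 0.1355, -0.0145, -0.9907]]), 't': array([0.0254, 0.579 , 1.2361])}
wrist {'camera_matrix': array([[335.0163,   0.    , 278.6902],
       [  0.    , 335.0163, 212.7785],
       [  0.    ,   0.    ,   1.    ]]), 'T_tool_cam': array([[-0.    , -0.9577, -0.2876,  0.0786],
       [ 1.    ,  0.0001, -0.0004, -0.0004],
       [ 0.0004, -0.2876,  0.9577, -0.1624],
       [ 0.    ,  0.    ,  0.    ,  1.    ]])}
{'time_s': 0.15, 'qpos': array([77.5262, 18.4291, -4.0147, 83.1596,  1.2965, 78.539 , -3.2601]), 'joint_velocities': array([-0.0393, -0.1734,  0.0453, -0.1584, -0.0044,  0.028 , -0.0266]), 'effort': array([ -0.0002, -49.1794,  -0.4047, -31.2876,  -0.0639,   0.0405,
         0.0001]), 'tool_pos': array([ 0.1492, -0.6322,  0.2217]), 'tool_rot': array([-179.9175,    0.0068,   13.2826]), 'force': array([0.7608, 0.182 , 1.6554]), 'wrist_torque': array([ 0.0455,  0.0102, -0.0145]), 'grip_width': 0.08680717464964753}
```

View pics/side0.png

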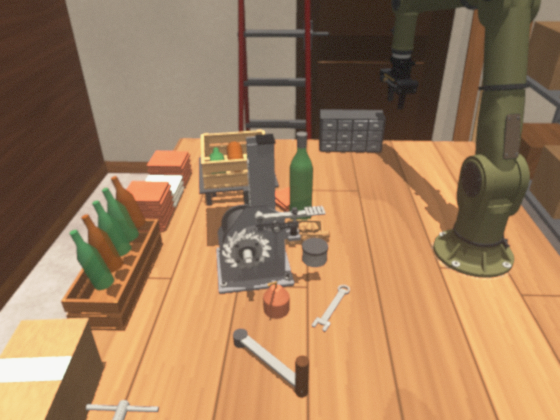

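View pics/top0.png

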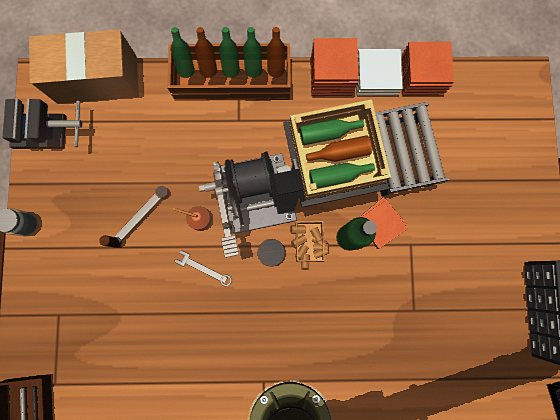

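```bash
cat > h.py <<'E'
from cell import monitor, read_camera, camera_info, env, look_for
import cv2, numpy as np
np.set_printoptions(precision=4,suppress=True)
def px2w(c,u,v,d):
    i=camera_info(c);K=i['camera_matrix']
    p=np.linalg.inv(K)@np.array([u,v,1.])*d
    return i['R'].T@(p-i['t'])
def w2px(c,X):
    i=camera_info(c);p=i['R']@np.asarray(X)+i['t'];q=i['camera_matrix']@p
    return q[:2]/q[2],p[2]
E
python3 - <<'E'
from h import *
for c in ['side','top']:
    d=np.load(f'pics/{c}0.npy')
    for l in ['lever_pad','lever','pawl','pawl_nose','deck_edge','hoist','roller_top','drum','crank_mid','wine_mid','oiler_mid','tin_mid','corks_mid']:
        for r in look_for(c,l)[:2]:
            b=r['box'];u=b[0]+b[2]/2;v=b[1]+b[3]/2
            print(c,l,round(r['conf'],2),np.round(b),px2w(c,u,v,d[int(v),int(u)]))
print(monitor.get_obs()['time_s'])
E
```

```text
side lever_pad 0.63 [257. 207.  68.  16.] [0.525  0.1635 0.2279]
side lever_pad 0.17 [247. 223.  53.  10.] [0.5647 0.1721 0.1973]
side lever 0.76 [255. 205.  71.  19.] [0.5249 0.1587 0.2272]
side pawl 0.71 [246. 220.  56.  13.] [0.5646 0.1713 0.1984]
side pawl_nose 0.67 [247. 222.  48.  12.] [0.5709 0.1676 0.1929]
side pawl_nose 0.63 [198. 128. 126. 166.] [0.597  0.146  0.2285]
side deck_edge 0.96 [197. 129.  84.  76.] [ 0.6675 -0.019   0.2604]
side deck_edge 0.63 [311. 283.  36.  49.] [0.4262 0.2424 0.0062]
side hoist 0.68 [200. 129. 123. 167.] [0.5954 0.1451 0.224 ]
side roller_top 0.54 [197. 132.  84.  74.] [ 0.6701 -0.0176  0.2571]
side drum 0.58 [220. 204.  50.  67.] [0.6331 0.1858 0.1768]
side crank_mid 0.78 [232. 330.  81.  66.] [0.5549 0.4325 0.0283]
side wine_mid 0.82 [291. 131.  22.  89.] [ 0.5001 -0.1412  0.1727]
side wine_mid 0.72 [278. 187.  13.  25.] [ 0.5567 -0.2354  0.0283]
side oiler_mid 0.83 [263. 282.  27.  37.] [0.5557 0.2719 0.0541]
side oiler_mid 0.5 [248. 222.  53.  10.] [0.5638 0.1709 0.1989]
side tin_mid 0.77 [301. 237.  31.  32.] [0.4557 0.0805 0.0513]
side 
[... 259 characters left out ...]
0.31 [100. 184.  71.  62.] [0.5703 0.4252 0.0267]
top pawl_nose 0.41 [217. 179.  11.  32.] [0.5889 0.1606 0.2243]
top deck_edge 0.78 [278.  99. 110. 110.] [ 0.6804 -0.1021  0.2566]
top hoist 0.68 [198.  99. 196. 157.] [ 0.6037 -0.0092  0.3542]
top roller_top 0.96 [376. 103.  68.  94.] [ 0.7585 -0.3622 -0.0009]
top drum 0.92 [199. 154.  86.  54.] [0.635  0.1179 0.1696]
top crank_mid 0.62 [ 99. 183.  71.  63.] [ 0.5752  0.437  -0.0056]
top wine_mid 0.81 [336. 218.  40.  33.] [ 0.4917 -0.1548  0.2201]
top oiler_mid 0.83 [176. 206.  34.  26.] [0.5517 0.2575 0.0707]
top tin_mid 0.6 [258. 238.  24.  30.] [0.4579 0.0485 0.0487]
top corks_mid 0.66 [291. 219.  40.  55.] [ 0.4787 -0.0654  0.0037]
1.45
```

```bash
python3 - <<'E'
import cv2
a=cv2.imread('pics/top0.png')[90:270,190:450]; cv2.imwrite('pics/topz.png',cv2.resize(a,None,fx=3,fy=3,interpolation=cv2.INTER_CUBIC))
a=cv2.imread('pics/side0.png')[120:300,190:340]; cv2.imwrite('pics/sidez.png',cv2.resize(a,None,fx=3.3,fy=3.3,interpolation=cv2.INTER_CUBIC))
E
```

```text
(no output)
```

View pics/topz.png

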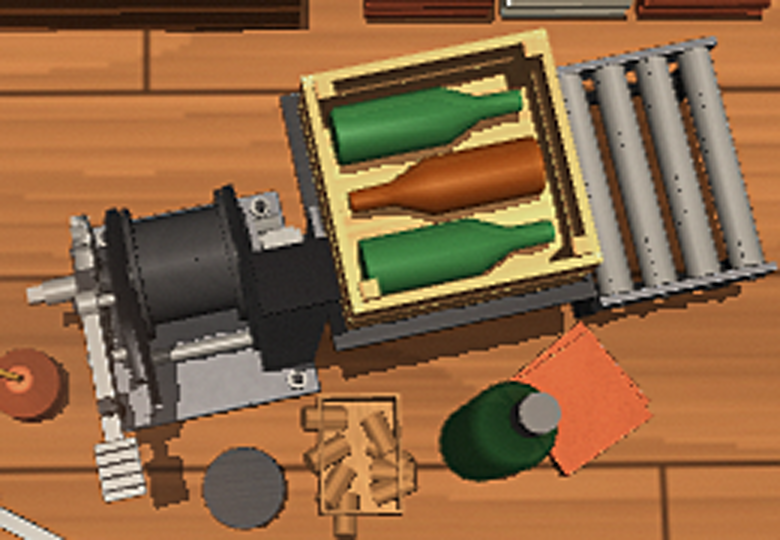

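View pics/sidez.png

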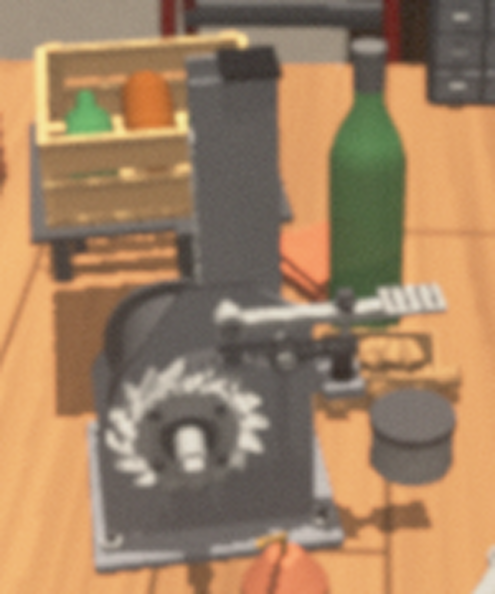

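```bash
python3 - <<'E'
from h import *
d=np.load('pics/top0.npy')
i=camera_info('top');K=i['camera_matrix']
v,u=np.mgrid[0:420,0:560]
P=np.stack([(u-K[0,2])/K[0,0]*d,(v-K[1,2])/K[1,1]*d,d],-1)
W=(P-i['t'])@i['R']
np.save('pics/W.npy',W)
print('pad'); print((W[236:258:2,222:240:2]*1000).round()[...,2].astype(int))
m=W[236:258,222:240].reshape(-1,3); m=m[(m[:,2]>.21)]
print(m.min(0),m.max(0),m.mean(0),len(m))
print('rollers z'); print((W[104:196:3,380:444:2,2]*1000).round().astype(int))
print('deck front'); print((W[180:212:2,300:392:4,2]*1000).round().astype(int))
E
```

```text
pad
[[   2   -1  226  227  228  230  233   -4   -7]
 [ 230  229  229  229  228  228  229    3   -6]
 [ 228  230  231  230  232  233  227    6    2]
 [ 231  232  231  231  228  227  232  229    1]
 [ 226  230  230  231  232  230  230  231    0]
 [  -2  229  228  230  230  232  228  231   -2]
 [  -2 1303  230  231  234  231  228  230   -3]
 [   3  231  232  227  230  226  230  229   -3]
 [   1  230  229  227  228  232  227  230  231]
 [   0  228  228  230  225  228  228  227  225]
 [   2  229  225  229  226   -4    1   -4    4]]
[0.4064 0.0383 0.2242] [0.4919 0.1609 1.3028] [0.4679 0.1421 0.2367] 288
rollers z
[[   1   -1   -5   -3    2   -1   -2   -1   -1   -2   -3   -2   -1    0
    -2    4    0   -4  118  115  121  118  117  118  117   -3    1   -1
    -1   -1 1303   -2]
 [  -2   -1   -3   -2    4   -1   -1   -1   -1   -2  117  122  118  120
   119  118  117  116  113  119  120  119  120    2   -4    1    2    0
    -4    1   -5    0]
 [  -4    0    0  119  116  116  121  118  121  116  118  108  114  119
   119  119   95   91  112  119  115  120  118  118   -4    0   -4    0
    -2
[... 5925 characters left out ...]
7  198  198  201  200  199    0   -1    0    1    1
    -2   -3    0    0    0    1   20   19   -5]
 [  -6  200  204  198  198  201  199    0   -4    4    1   -3    2    1
    -2   -5    2   -1    1   -5   19   30   30]
 [   3  200  197  202    1   -6   -4   -3    2    0    1   -4   -5   -3
    -5    1    0    4    3   18   31   32   30]
 [  -2  201    4    1    0   -4   -2    3   -4   -2    8    1    1   -3
     2    3   -3   -4   23   16   27   33   30]
 [  -5   -2   -5   -6    1    1   -1   -1   -7   -2   -3   -2   -3   -3
     0    3   -1   -5   16   31   23   28   28]
 [   0    0   -3   -1   -4   -4    1   -1   -2    2    1    0   -2   -5
     1    2   -4   23   27   29   31   29   27]]
```

```bash
python3 - <<'E'
from h import *
W=np.load('pics/W.npy')
# pad
m=W[230:262,218:245].reshape(-1,3); m=m[(m[:,2]>.215)&(m[:,2]<.245)]
r=cv2.minAreaRect((m[:,:2]*1000).astype(np.float32)); print('pad rect',r,m[:,2].mean())
# lever line
m=W[185:262,205:245].reshape(-1,3); m=m[(m[:,2]>.205)&(m[:,2]<.26)]
print((m[m[:,0].argsort()][::25]*1000).round())
# deck
m=W[90:215,270:400].reshape(-1,3); n=m[(abs(m[:,2]-.1985)<.006)]
r=cv2.minAreaRect((n[:,:2]*1000).astype(np.float32)); print('deck rect',r,cv2.boxPoints(r)); 
# front strip deck
s=W[186:210,300:390].reshape(-1,3); s=s[abs(s[:,2]-.1985)<.006]; print('deck z',np.median(s[:,2]),s[:,2].mean(),len(s))
m=W[100:200,376:445].reshape(-1,3); m=m[(m[:,2]>.08)&(m[:,2]<.135)]
r=cv2.minAreaRect((m[:,:2]*1000).astype(np.float32)); print('roller rect',r,cv2.boxPoints(r))
for yaw in [10,11,12]:
  a=np.deg2rad(yaw); q=m[:,:2]@np.array([-np.sin(a),np.cos(a)])
  h,e=np.histogram(q,bins=60); 
  b=[np.mean(m[(q>=e[k])&(q<e[k+1]),2]) if h[k]>3 else 0 for k in range(60)]
  print(yaw,(np.array(b)*1000).round(1))
E
```

```text
pad rect ((476.4503173828125, 144.61203002929688), (62.5177001953125, 33.92924880981445), 11.298402786254883) 0.22891425094166307
[[445. 146. 229.]
 [450. 123. 225.]
 [454. 135. 232.]
 [457. 151. 228.]
 [461. 144. 228.]
 [466. 146. 231.]
 [470. 130. 231.]
 [473. 140. 227.]
 [478. 130. 227.]
 [482. 139. 231.]
 [485. 163. 231.]
 [489. 142. 228.]
 [497. 154. 223.]
 [506. 145. 224.]
 [514. 148. 237.]
 [524. 158. 233.]
 [534. 149. 228.]
 [544. 132. 208.]
 [549. 154. 227.]
 [554. 167. 221.]
 [560. 134. 213.]
 [565. 159. 228.]
 [570. 133. 225.]
 [575. 166. 224.]
 [581. 137. 233.]
 [586. 135. 232.]
 [591. 173. 231.]
 [595. 136. 221.]
 [599. 162. 226.]
 [602. 142. 235.]
 [606. 178. 231.]
 [609. 174. 225.]]
deck rect ((687.3846435546875, -87.95147705078125), (219.46664428710938, 275.35797119140625), 11.06069278717041) [[ 553.2762   26.1179]
 [ 606.1032 -244.1252]
 [ 821.4931 -202.0208]
 [ 768.6661   68.2223]]
deck z 0.19854779931990127 0.19859294022145088 615
roller rect ((736.426513671875, -323.46990966796875), (226.5315399169922, 159.83242797851562), 10.978301048278809) [[ 610.0146 -266.5862
[... 475 characters left out ...]
119.7 119.5 120.1 119.8 118.5 117.6 114.
 110.1 110.  111.6 115.7 109.8 114.5 116.3 118.6 119.6 119.6 119.7 119.6
 118.8 117.1 114.1 110.2 110.9 110.  110.2 113.2 113.8 116.6 118.5 119.8
 119.4 119.9 119.2 118.7 117.5 114.3 110.1 110.4 113.6 107.8 114.1 113.9
 116.5 118.5 118.6 120.  119.9 119.7 118.7 117.1 108.6 110.3   0.  103.9]
12 [113.7 109.  113.9 114.  117.2 119.4 119.6 119.9 120.  119.1 117.8 116.
 110.9 110.  112.1 113.8 115.3 111.5 116.3 118.  119.1 119.9 120.  119.
 118.9 117.4 114.6 110.4 110.  112.1 116.  110.6 114.5 117.  118.3 119.8
 119.7 119.7 119.2 118.5 116.9 113.2 109.6 112.6 110.8 114.1 112.5 114.9
 117.1 118.9 119.5 119.8 119.8 118.8 118.5 115.8 108.9 110.    0.  103.9]
```

Emit:
servo_tool --commands '[0, 0, -40, 0, 0, 2.3, 0, 0, -40, 0, 0, 0, 15, -14, -40, 0, 0, 0, 31, -29, 0, 0, 0, 0, 31, -29, 0, 0, 0, 0, 31, -29, 0, 0, 0, 0, 31, -29, 0, 0, 0, 0, 31, -29, 0, 0, 0, 0, 31, -29, 0, 0, 0, 0, 31, -29, 0, 0, 0, 0]' --jaw 0 --newtons 10

```text
time_s: 2.45
tool_pos: [0.3365, -0.3738, 0.3428]
tool_rot: [179.9, -0.0, 11.0]
force: [0.2, -0.8, 0.7]
grip_width: 0.0152
```

Emit:
servo_tool --commands '[20, -32, 0, 0, 0, 0, 20, -32, 0, 0, 0, 0, 20, -32, 0, 0, 0, 0, 20, -32, 0, 0, 0, 0, 20, -32, 0, 0, 0, 0, 20, -32, 0, 0, 0, 0, 20, -32, 0, 0, 0, 0, 20, -32, 0, 0, 0, 0, 20, -32, 0, 0, 0, 0, 0, -20, 0, 0, 0, 0]'

```text
time_s: 3.45
tool_pos: [0.4548, -0.035, 0.3427]
tool_rot: [-179.9, -0.1, 11.3]
force: [-0.3, 0.3, 0.1]
grip_width: 0.0002
```

Emit:
servo_tool --commands '[9, -34, 0, 0, 0, 0, 9, -34, 0, 0, 0, 0, 9, -34, 0, 0, 0, 0, 9, -34, 0, 0, 0, 0, 9, -34, 0, 0, 0, 0, 0, 0, 25, 0, 0, 0, 0, 0, 25, 0, 0, 0, 0, 0, 20, 0, 0, 0, 0, 0, 0, 0, 0, 0]'

```text
time_s: 4.35
tool_pos: [0.4637, 0.1355, 0.2702]
tool_rot: [180.0, 0.3, 10.9]
force: [-0.5, -0.5, 1.1]
grip_width: 0.0004
```

```bash
python3 - <<'E'
from h import *
print(monitor.get_obs())
for c in ['side','top','wrist']:
    im,d=read_camera(c); cv2.imwrite(f'pics/{c}1.png',im[:,:,::-1]); np.save(f'pics/{c}1.npy',d)
a=cv2.imread('pics/top1.png')[150:270,190:330]
b=cv2.imread('pics/side1.png')[170:290,200:340]
cv2.imwrite('pics/z1.png',cv2.resize(np.hstack([a,b]),None,fx=2.8,fy=2.8,interpolation=cv2.INTER_CUBIC))
E
```

```text
{'time_s': 4.35, 'qpos': array([ 36.4058,  -2.0035, -53.802 ,  99.9845,  -1.6276,  81.4883,
       -96.1897]), 'joint_velocities': array([ 0.1444, -0.6999,  0.2884, -3.9132, -0.4526,  1.7254,  0.365 ]), 'effort': array([ -0.3423, -17.5751,   0.505 , -31.3257,  -0.0243,  -0.3959,
        -0.0455]), 'tool_pos': array([0.4637, 0.1355, 0.2702]), 'tool_rot': array([179.961 ,   0.2832,  10.9407]), 'force': array([-0.5118, -0.5289,  1.0986]), 'wrist_torque': array([-0.0265,  0.1194, -0.0278]), 'grip_width': 0.00044790349116463537}
```

View pics/z1.png

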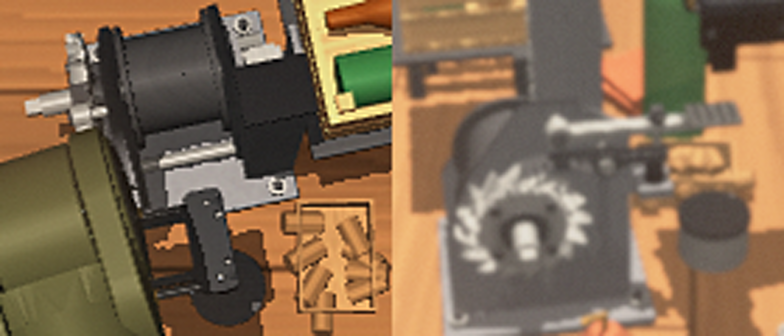

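View pics/wrist1.png

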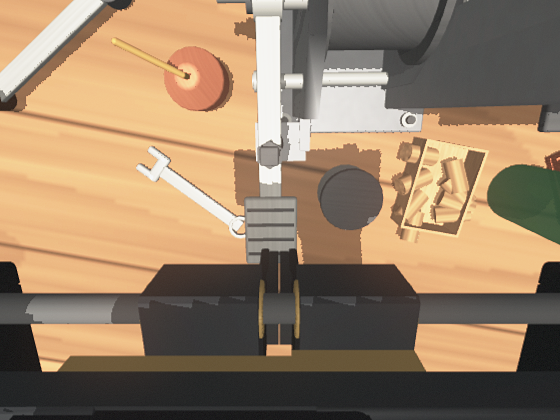

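```bash
python3 - <<'E'
from h import *
o=monitor.get_obs(); print(o['tool_pos'],o['tool_rot'],o['time_s'])
from scipy.spatial.transform import Rotation as R
i=camera_info('wrist');K=i['camera_matrix'];d=np.load('pics/wrist1.npy')
v,u=np.mgrid[0:420,0:560]
P=np.stack([(u-K[0,2])/K[0,0]*d,(v-K[1,2])/K[1,1]*d,d],-1)
T=i['T_tool_cam'];Q=P@T[:3,:3].T+T[:3,3]
A=np.array([-.5119,-.5289,0]) 
Rw=R.from_euler('xyz',[179.961,.2832,10.9407],degrees=True).as_matrix()
tp=np.array([.4637,.1355,.2702])
for (uu,vv) in [(248,200),(295,200),(271,198),(248,250),(295,250),(248,260),(271,230),(269,152)]:
    print(uu,vv,Q[vv,uu]*1000,Rw@Q[vv,uu]+tp)
E
```

```text
[0.466  0.1365 0.2736] [179.9692  -0.0753  10.9481] 4.5
248 200 [ 25.5575 -19.8198  42.3388] [0.4848 0.1597 0.2277]
295 200 [25.48    9.8473 42.6503] [0.4904 0.1306 0.2274]
271 198 [26.5084 -5.3338 43.7265] [0.4885 0.1457 0.2263]
248 250 [ -9.0532 -20.8432  43.5997] [0.4506 0.1542 0.2266]
295 250 [10.3556  7.997  -1.988 ] [0.4754 0.1296 0.2721]
248 260 [-16.1909 -21.0113  43.3736] [0.4436 0.153  0.2269]
271 230 [ 5.3705 -5.4497 42.6667] [0.4677 0.1418 0.2275]
269 152 [56.5441 -6.0633 33.4685] [0.5179 0.1521 0.2364]
```

Emit:
servo_tool --commands '[1, -5, 20, 0, 0, 0, 0, 0, 15, 0, 0, 0, 0, 0, 0, 0, 0, 0, 0, 0, 0, 0, 0, 0]'

```text
time_s: 4.9
tool_pos: [0.4657, 0.1416, 0.2379]
tool_rot: [180.0, -0.0, 11.0]
force: [-0.4, -0.2, 0.2]
grip_width: 0.0005
```

```bash
python3 - <<'E'
from h import *
o=monitor.get_obs(); print(o['tool_pos'],o['tool_rot'],o['force'],o['wrist_torque'],o['time_s'])
E
```

```text
[0.4657 0.1416 0.2379] [179.9953  -0.0019  10.9716] [-0.3926 -0.163   0.213 ] [-0.0135  0.0161  0.0288] 4.9
```

Emit:
servo_tool --commands '[0, 0, 4, 0, 0, 0, 0, 0, 3, 0, 0, 0, 0, 0, 2, 0, 0, 0, 0, 0, 0, 0, 0, 0]'

```text
time_s: 5.3
tool_pos: [0.4657, 0.1417, 0.2285]
tool_rot: [180.0, -0.0, 11.0]
force: [0.2, -0.5, 0.7]
grip_width: 0.0002
```

Emit:
servo_tool --commands '[0, 0, 1, 0, 0, 0, 0, 0, 1, 0, 0, 0, 0, 0, 0, 0, 0, 0]'

```text
time_s: 5.6
tool_pos: [0.4657, 0.1417, 0.2267]
tool_rot: [180.0, -0.0, 11.0]
force: [-0.8, -0.6, 1.7]
grip_width: 0.0007
```

Emit:
servo_tool --commands '[0, 0, 1, 0, 0, 0, 0, 0, 1, 0, 0, 0, 0, 0, 0, 0, 0, 0]'

```text
time_s: 5.9
tool_pos: [0.4656, 0.1417, 0.2252]
tool_rot: [180.0, -0.0, 11.0]
force: [-1.3, -1.9, 6.5]
grip_width: 0.0008
```

Emit:
servo_tool --commands '[0, 0, 1, 0, 0, 0, 0, 0, 0, 0, 0, 0]'

```text
time_s: 6.1
tool_pos: [0.4656, 0.1417, 0.2244]
tool_rot: [180.0, -0.0, 11.0]
force: [-3.1, -1.6, 6.9]
grip_width: 0.0003
```

Emit:
servo_tool --commands '[0, 0, 1, 0, 0, 0, 0, 0, 0, 0, 0, 0]'

```text
time_s: 6.3
tool_pos: [0.4656, 0.1417, 0.2234]
tool_rot: [180.0, -0.0, 11.0]
force: [-1.5, -1.8, 7.2]
grip_width: 0.0007
```

Emit:
servo_tool --commands '[0, 0, 1, 0, 0, 0, 0, 0, 0, 0, 0, 0]'

```text
time_s: 6.5
tool_pos: [0.4656, 0.1417, 0.2224]
tool_rot: [180.0, -0.0, 11.0]
force: [-2.0, -2.0, 7.3]
grip_width: 0.0004
```

Emit:
servo_tool --commands '[0, 0, 1, 0, 0, 0, 0, 0, 1, 0, 0, 0, 0, 0, 0, 0, 0, 0]'

```text
time_s: 6.8
tool_pos: [0.4656, 0.1417, 0.2204]
tool_rot: [180.0, -0.0, 11.0]
force: [-2.1, -1.8, 7.2]
grip_width: 0.0003
```

Emit:
servo_tool --commands '[0, 0, 1, 0, 0, 0, 0, 0, 0, 0, 0, 0]'

```text
time_s: 7.0
tool_pos: [0.4656, 0.1417, 0.2193]
tool_rot: [180.0, -0.0, 11.0]
force: [-2.8, 0.0, 6.5]
grip_width: 0.0003
```

```bash
cat >> h.py <<'E'
def deckz(tag):
    im,d=read_camera('top'); o=monitor.get_obs()
    i=camera_info('top');K=i['camera_matrix']
    v,u=np.mgrid[0:420,0:560]
    P=np.stack([(u-K[0,2])/K[0,0]*d,(v-K[1,2])/K[1,1]*d,d],-1)
    W=(P-i['t'])@i['R']
    a=np.deg2rad(11); X=W[...,0]*np.cos(a)+W[...,1]*np.sin(a); Y=-W[...,0]*np.sin(a)+W[...,1]*np.cos(a)
    sub=W[180:225,300:395].reshape(-1,3)
    z=sub[:,2]
    # mode of heights between 0.09 and 0.215, front-of-deck strip
    Xs=X[180:225,300:395].ravel();Ys=Y[180:225,300:395].ravel()
    m=(z>.09)&(z<.21)&(Ys>-.325)&(Ys<-.17)
    h,e=np.histogram(z[m],bins=np.arange(.09,.212,.002))
    k=h.argmax();c=(e[k]+e[k+1])/2
    n=m&(abs(z-c)<.006);
    print(tag,'t',o['time_s'],'deck mm',1000*np.mean(z[n]),np.sum(n),'frontX',np.percentile(Xs[n],2),'force',o['force'],'z',o['tool_pos'][2])
    return im,d,W
E
python3 - <<'E'
from h import *
W=np.load('pics/W.npy')
a=np.deg2rad(11); 
c=cv2.boxPoints(((687,-88),(219,275),11))
print('deck Y origin check')
s=W[186:210,300:390].reshape(-1,3); s=s[abs(s[:,2]-.1985)<.006]
Y=-s[:,0]*np.sin(a)+s[:,1]*np.cos(a);X=s[:,0]*np.cos(a)+s[:,1]*np.sin(a);print(Y.min(),Y.max(),X.min(),X.max())
im,d,_=deckz('a'); cv2.imwrite('pics/top2.png',im[:,:,::-1])
im,d=read_camera('side'); cv2.imwrite('pics/side2.png',im[:,:,::-1])
cv2.imwrite('pics/z2.png',cv2.resize(im[120:290,190:340,::-1],None,fx=3.5,fy=3.5,interpolation=cv2.INTER_CUBIC))
E
```

```text
deck Y origin check
-0.3551961348823801 -0.13514109152422765 0.5481600418819298 0.5884029358867413
a t 7.05 deck mm 198.73336138374594 453 frontX 0.48705459574427223 force [-1.8308 -0.8972  7.0578] z 0.21931940686901286
```

View pics/z2.png

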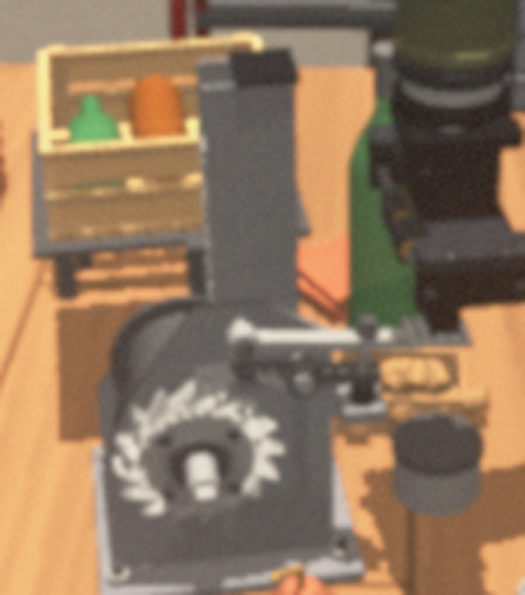

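```bash
sed -i 's/(Ys>-.325)&(Ys<-.17)/(Ys>-.345)\&(Ys<-.15)\&(Xs>.549)\&(Xs<.60)/' h.py; grep -n "Xs>" h.py
```

```text
22:    m=(z>.09)&(z<.21)&(Ys>-.345)&(Ys<-.15)&(Xs>.549)&(Xs<.60)
```

Emit:
servo_tool --commands '[0, 0, 1, 0, 0, 0, 0, 0, 0, 0, 0, 0]'

```text
time_s: 7.3
tool_pos: [0.4657, 0.1417, 0.2182]
tool_rot: [180.0, -0.0, 11.0]
force: [-2.0, -1.1, 6.3]
grip_width: 0.0006
```

```bash
python3 -c "
from h import *
deckz('b')"
```

```text
b t 7.35 deck mm 198.27901699583074 528 frontX 0.5492649862452255 force [-2.2558 -1.3887  5.8748] z 0.21821725176713164
```

Emit:
servo_tool --commands '[0, 0, 1, 0, 0, 0, 0, 0, 0, 0, 0, 0]'

```text
time_s: 7.55
tool_pos: [0.4657, 0.1417, 0.2173]
tool_rot: [180.0, -0.0, 11.0]
force: [-1.8, -1.9, 6.7]
grip_width: 0.0009
```

```bash
python3 -c "
from h import *
deckz('b')"
```

```text
b t 7.6 deck mm 195.4877745184655 512 frontX 0.5493479058104378 force [-2.2785 -1.1366  7.1771] z 0.21736016267167113
```

Emit:
servo_tool --commands '[0, 0, 0.5, 0, 0, 0, 0, 0, 0, 0, 0, 0, 0, 0, 0, 0, 0, 0, 0, 0, 0, 0, 0, 0, 0, 0, 0, 0, 0, 0]'

```text
time_s: 8.1
tool_pos: [0.4657, 0.1417, 0.217]
tool_rot: [180.0, -0.0, 11.0]
force: [-2.7, -1.9, 8.5]
grip_width: 0.0003
```

```bash
python3 -c "
from h import *
deckz('b')"
```

```text
b t 8.15 deck mm 190.64710777733055 507 frontX 0.5494042092808483 force [-2.5762 -1.3239  8.9574] z 0.2170304599363339
```

Emit:
servo_tool --commands '[0, 0, 0, 0, 0, 0, 0, 0, 0, 0, 0, 0, 0, 0, 0, 0, 0, 0, 0, 0, 0, 0, 0, 0, 0, 0, 0, 0, 0, 0, 0, 0, 0, 0, 0, 0, 0, 0, 0, 0, 0, 0, 0, 0, 0, 0, 0, 0, 0, 0, 0, 0, 0, 0, 0, 0, 0, 0, 0, 0]'

```text
time_s: 9.15
tool_pos: [0.4658, 0.1417, 0.2171]
tool_rot: [180.0, -0.0, 11.0]
force: [-2.8, -2.0, 8.7]
grip_width: 0.0007
```

Emit:
servo_tool --commands '[0, 0, 0, 0, 0, 0, 0, 0, 0, 0, 0, 0, 0, 0, 0, 0, 0, 0, 0, 0, 0, 0, 0, 0, 0, 0, 0, 0, 0, 0, 0, 0, 0, 0, 0, 0, 0, 0, 0, 0, 0, 0, 0, 0, 0, 0, 0, 0, 0, 0, 0, 0, 0, 0, 0, 0, 0, 0, 0, 0]'

```text
time_s: 10.15
tool_pos: [0.4658, 0.1418, 0.2171]
tool_rot: [180.0, -0.0, 11.0]
force: [-2.6, -0.7, 9.2]
grip_width: 0.0005
```

```bash
python3 -c "
from h import *
deckz('b')"
```

```text
b t 10.2 deck mm 171.70779048294295 491 frontX 0.5493554217093184 force [-2.4651 -1.5002  7.0211] z 0.21705918912047245
```

Emit:
servo_tool --commands '[0, 0, 0, 0, 0, 0, 0, 0, 0, 0, 0, 0, 0, 0, 0, 0, 0, 0, 0, 0, 0, 0, 0, 0, 0, 0, 0, 0, 0, 0, 0, 0, 0, 0, 0, 0, 0, 0, 0, 0, 0, 0, 0, 0, 0, 0, 0, 0, 0, 0, 0, 0, 0, 0, 0, 0, 0, 0, 0, 0]'

```text
time_s: 11.2
tool_pos: [0.4657, 0.1417, 0.217]
tool_rot: [180.0, -0.0, 11.0]
force: [-4.0, -1.4, 8.6]
grip_width: 0.0006
```

Emit:
servo_tool --commands '[0, 0, 0, 0, 0, 0, 0, 0, 0, 0, 0, 0, 0, 0, 0, 0, 0, 0, 0, 0, 0, 0, 0, 0, 0, 0, 0, 0, 0, 0, 0, 0, 0, 0, 0, 0, 0, 0, 0, 0, 0, 0, 0, 0, 0, 0, 0, 0, 0, 0, 0, 0, 0, 0, 0, 0, 0, 0, 0, 0]'

```text
time_s: 12.2
tool_pos: [0.4657, 0.1417, 0.217]
tool_rot: [180.0, -0.0, 11.0]
force: [-3.4, -1.3, 8.9]
grip_width: 0.0007
```

```bash
python3 -c "
from h import *
im,d,W=deckz('b'); cv2.imwrite('pics/top3.png',im[:,:,::-1])"
```

```text
b t 12.25 deck mm 152.99256425640834 490 frontX 0.5492302031382498 force [-3.066  -0.9772  7.7908] z 0.21705639047918215
```

Emit:
servo_tool --commands '[0, 0, 0, 0, 0, 0, 0, 0, 0, 0, 0, 0, 0, 0, 0, 0, 0, 0, 0, 0, 0, 0, 0, 0, 0, 0, 0, 0, 0, 0, 0, 0, 0, 0, 0, 0, 0, 0, 0, 0, 0, 0, 0, 0, 0, 0, 0, 0, 0, 0, 0, 0, 0, 0, 0, 0, 0, 0, 0, 0]'

```text
time_s: 13.25
tool_pos: [0.4657, 0.1418, 0.217]
tool_rot: [180.0, -0.0, 11.0]
force: [-2.4, -1.1, 9.4]
grip_width: 0.0007
```

Emit:
servo_tool --commands '[0, 0, 0, 0, 0, 0, 0, 0, 0, 0, 0, 0, 0, 0, 0, 0, 0, 0, 0, 0, 0, 0, 0, 0, 0, 0, 0, 0, 0, 0, 0, 0, 0, 0, 0, 0, 0, 0, 0, 0, 0, 0, 0, 0, 0, 0, 0, 0, -20, 0, 0, 0, 0, 0, -20, 0, 0, 0]'

```text
invalid input at $.commands: expected a multiple of 6 numbers
```

Emit:
servo_tool --commands '[0, 0, -30, 0, 0, 0, 0, 0, -30, 0, 0, 0, 0, 0, 0, 0, 0, 0, 0, 0, 0, 0, 0, 0, 0, 0, 0, 0, 0, 0, 0, 0, 0, 0, 0, 0, 0, 0, 0, 0, 0, 0]'

```text
time_s: 13.95
tool_pos: [0.4651, 0.1417, 0.2751]
tool_rot: [-180.0, 0.1, 11.0]
force: [-0.1, -0.4, 0.1]
grip_width: 0.0006
```

```bash
python3 - <<'E'
from h import *
deckz('b')
im,d,W=deckz('c'); cv2.imwrite('pics/top4.png',im[:,:,::-1]); np.save('pics/W4.npy',W)
m=W[100:205,376:445].reshape(-1,3); m=m[(m[:,2]>.08)&(m[:,2]<.124)]
a=np.deg2rad(11); q=m[:,:2]@np.array([-np.sin(a),np.cos(a)])
b,e=np.histogram(q,bins=45)
print([round(1000*np.mean(m[(q>=e[k])&(q<e[k+1]),2]),1) for k in range(45) if b[k]>3])
im,d=read_camera('side')
cv2.imwrite('pics/z4.png',cv2.resize(im[120:290,190:340,::-1],None,fx=3.5,fy=3.5,interpolation=cv2.INTER_CUBIC))
deckz('d')
E
```

```text
b t 14.0 deck mm 140.51972114582878 492 frontX 0.5494747843523906 force [-0.2486  0.7588  0.3513] z 0.27531765185526025
c t 14.05 deck mm 139.71295588501803 457 frontX 0.5493453325922386 force [ 0.3233 -0.0783 -0.174 ] z 0.2755029840575666
[np.float64(109.9), np.float64(110.8), np.float64(115.1), np.float64(118.4), np.float64(119.2), np.float64(119.8), np.float64(119.0), np.float64(118.2), np.float64(116.1), np.float64(110.5), np.float64(111.4), np.float64(110.7), np.float64(111.5), np.float64(115.4), np.float64(117.7), np.float64(119.8), np.float64(119.7), np.float64(119.2), np.float64(118.9), np.float64(116.7), np.float64(111.7), np.float64(109.9), np.float64(111.5), np.float64(111.8), np.float64(114.3), np.float64(117.0), np.float64(119.1), np.float64(119.5), np.float64(120.0), np.float64(118.8), np.float64(117.0), np.float64(112.6), np.float64(110.4), np.float64(111.7), np.float64(113.1), np.float64(112.5), np.float64(116.2), np.float64(119.0), np.float64(119.7), np.float64(119.4), np.float64(119.0), np.float64(117.4), np.float64(112.7), np.float64(108.5), np.float64(106.4)]
d t 14.15 deck mm 140.46588469447596 495 frontX 0.5494061765538423 force [-0.0437  0.093   0.1384] z 0.275771036966804
```

View pics/z4.png

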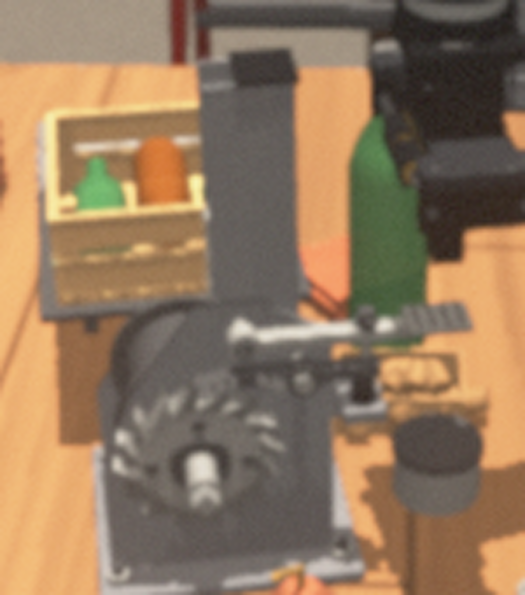

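View pics/top4.png

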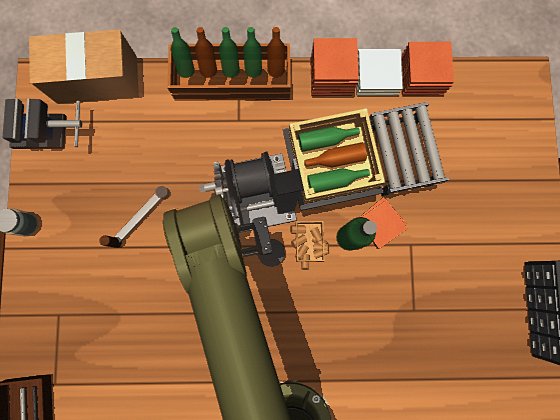

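Emit:
servo_tool --commands '[0, 0, 20, 0, 0, 0, 0, 0, 20, 0, 0, 0, 0, 0, 6, 0, 0, 0, 0, 0, 3, 0, 0, 0, 0, 0, 2, 0, 0, 0, 0, 0, 2, 0, 0, 0, 0, 0, 2, 0, 0, 0, 0, 0, 1, 0, 0, 0, 0, 0, 1, 0, 0, 0, 0, 0, 0, 0, 0, 0]'

```text
time_s: 15.15
tool_pos: [0.4652, 0.1417, 0.2205]
tool_rot: [179.9, 0.1, 11.0]
force: [-5.6, -2.3, 7.4]
grip_width: 0.0006
```

```bash
python3 -c "
from h import *
im,d,W=deckz('b')"
```

```text
b t 15.2 deck mm 140.45957853538576 499 frontX 0.549352557302235 force [-4.8803 -1.3799  7.4721] z 0.22046346081197826
```

Emit:
servo_tool --commands '[0, 0, 1.5, 0, 0, 0, 0, 0, 1.5, 0, 0, 0]'

```text
time_s: 15.4
tool_pos: [0.4653, 0.1417, 0.2176]
tool_rot: [179.9, 0.0, 11.0]
force: [-5.1, -1.6, 7.2]
grip_width: 0.0002
```

```bash
python3 -c "
from h import *
im,d,W=deckz('b')"
```

```text
b t 15.45 deck mm 139.52874589844276 472 frontX 0.5495300252992487 force [-5.1424 -1.7456  6.7902] z 0.21729161468451974
```

Emit:
servo_tool --commands '[0, 0, 0, 0, 0, 0, 0, 0, 0, 0, 0, 0]'

```text
time_s: 15.65
tool_pos: [0.4653, 0.1417, 0.2174]
tool_rot: [179.9, 0.0, 11.0]
force: [-4.6, -1.0, 7.5]
grip_width: 0.0007
```

```bash
python3 -c "
from h import *
im,d,W=deckz('b')"
```

```text
b t 15.7 deck mm 137.2965200812316 473 frontX 0.5494621605701586 force [-4.5201 -2.4601  6.1314] z 0.21743454631272943
```

Running, about 3 mm past the tooth: one more row, then let go.

Emit:
servo_tool --commands '[0, 0, 0, 0, 0, 0, 0, 0, -20, 0, 0, 0, 0, 0, -20, 0, 0, 0, 0, 0, -30, 0, 0, 0, 0, 0, -30, 0, 0, 0, 0, 0, 0, 0, 0, 0, 0, 0, 0, 0, 0, 0, 0, 0, 0, 0, 0, 0, 0, 0, 0, 0, 0, 0]'

```text
time_s: 16.6
tool_pos: [0.4651, 0.1416, 0.3151]
tool_rot: [-180.0, 0.1, 11.0]
force: [-0.8, 0.2, -0.3]
grip_width: 0.0006
```

```bash
python3 - <<'E'
from h import *
deckz('b')
deckz('b')
im,d=read_camera('side')
cv2.imwrite('pics/z5.png',cv2.resize(im[120:290,190:340,::-1],None,fx=3.5,fy=3.5,interpolation=cv2.INTER_CUBIC))
E
```

```text
b t 16.65 deck mm 130.7457951541231 486 frontX 0.5493557471090504 force [ 0.2095 -0.1947  0.1762] z 0.3151166716312063
b t 16.7 deck mm 130.55502826114235 489 frontX 0.5493776850641369 force [-0.1981  0.6914 -0.1549] z 0.31526097355607197
```

View pics/z5.png

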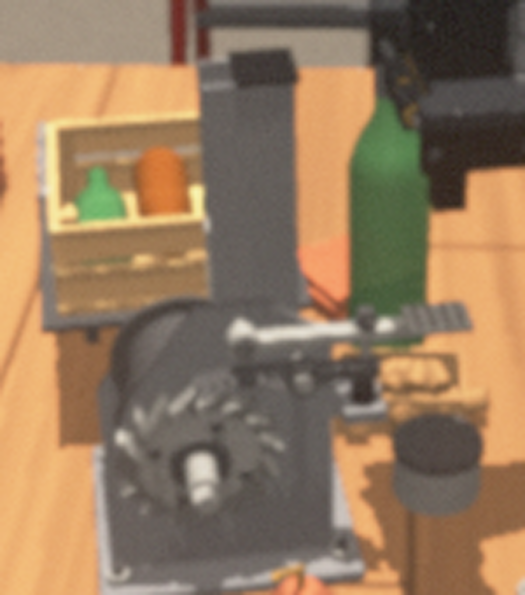

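Emit:
servo_tool --commands '[0, 0, 0, 0, 0, 0, 0, 0, 0, 0, 0, 0, 0, 0, 0, 0, 0, 0, 0, 0, 0, 0, 0, 0, 0, 0, 0, 0, 0, 0, 0, 0, 0, 0, 0, 0, 0, 0, 0, 0, 0, 0, 0, 0, 0, 0, 0, 0, 0, 0, 0, 0, 0, 0, 0, 0, 0, 0, 0, 0]'

```text
time_s: 17.75
tool_pos: [0.4656, 0.1418, 0.316]
tool_rot: [180.0, 0.0, 11.0]
force: [-0.2, 0.2, -0.3]
grip_width: 0.0007
```

```bash
python3 - <<'E'
from h import *
deckz('b')
deckz('b')
im,d=read_camera('side')
a=cv2.imread('pics/side0.png')[195:265,215:330];b=im[195:265,215:330,::-1]
cv2.imwrite('pics/z6.png',cv2.resize(np.vstack([a,b]),None,fx=4.2,fy=4.2,interpolation=cv2.INTER_CUBIC))
E
```

```text
b t 17.8 deck mm 130.0944315667219 453 frontX 0.5493156570443691 force [ 0.0636 -0.0736 -0.4937] z 0.31601557164662913
b t 17.85 deck mm 130.0177560849149 457 frontX 0.5493589753903457 force [-0.4122  0.3587  0.5171] z 0.316030673200331
```

View pics/z6.png

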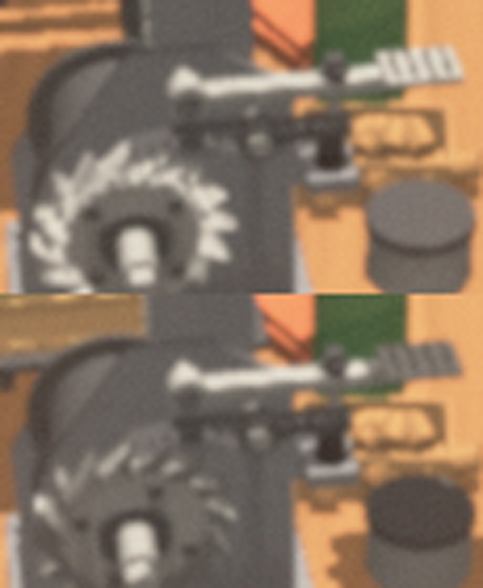

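```bash
python3 -c "
from h import *
deckz('e')
print(env.sign_off())"
```

```text
e t 17.95 deck mm 130.66438513249602 490 frontX 0.5493850294320524 force [-0.0578 -0.1943 -0.7508] z 0.316025919316375
the job is handed in; nothing more can be done
None
```

The crate is down at the roller stand. The deck is standing still about 10 mm above the roller tops, and I handed the job in at about 18 s.

- **How it went:** I pressed the lever pad with closed fingers, at no more than about 9.5 N by the wrist reading. The pawl lifted and the deck ran down at about 9 mm/s.
- **Slip:** The first let-go came about 0.8 s earlier than I planned, because one move call was refused for a wrong number count. The pawl caught at the sixth tooth, with the deck about 20 mm above the rollers, right at the limit. I pressed the lever once more, for one tooth only, and the pawl caught on the seventh.
- **Last checks:** The deck reads 130.0 to 130.7 mm and the roller tops 120.0 mm, both from the top camera. The start height came out at 198.5 mm instead of the stated 200, so readings are good to 1 or 2 mm. The side view shows the lever back up and the pawl lying as it did at the start. I judged "home" from that and from the deck not moving; I did not measure the nose height.
- **Surroundings:** The tool was about 85 mm above the pad with no force on it. I saw nothing out of place in the pictures, but I did not re-measure the bystanders one by one.

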